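Refit the swing-out parts tray on its hinge pin

ROBOT

A 6-joint arm with a two-finger parallel gripper is mounted at the origin on the work surface. World frame = base frame: x ahead of the robot, y to its left, z up, the work surface at z = 0. Lengths are in mm, angles in rad, forces in N, time in s.
With the tool pointing down it reaches from about 350 to 1000 mm from the base axis. Payload 7.1 kg.
Tool frame: the origin (TCP) lies on the centre line of the jaws, within the pads' length; the fingertips stand 17 mm ahead of it and the grasp point (between the pads) lies 2 mm behind it (r.tips_ahead is the z of the fingertips in the tool frame, in mm); z points along the fingers, y is the line along which they close (so a half turn about z gives the same grasp; the last joint's range is limited). The gripper opens to 85 mm and grips with 20 to 120 N. Pads are 22 mm wide; open, the fingers measure 114 mm over their backs; the gripper's body (76 mm by 85 mm) begins 54 mm behind the grasp point. The pads swing forward as they close: fully open they stand 13 mm farther back than shut.
Start: joints at [-0.019, 0.423, 1.63, -0, 1.089, -0.019], TCP at [624.984, 0.026, 248.319] pointing down, gripper open.
Joint ranges: [-3, 3], [-0.9, 2.11], [0.09, 2.58], [-1.31, 4.45], [0.11, 2.69], [-2.54, 2.54]. Speed limits (rad/s): [2.39, 2.39, 3.01, 3.14, 3.14, 3.14].

INTERFACE

Orientations are given as a rotation vector (axis times angle).
In Python, from bench import sensors, cams, r, finder gives the robot as it stands.
- The arm moves only by the tool play_rows, never from a script. Its argument "deltas" is a list of rows, each a list of 5 numbers: the finger opening in mm, from 0 to 85.4, then the shift along the tool's x, y, z in mm, then the turn about the tool's z in rad. In form: [[hand, dx, dy, dz, yaw], ...]. A call has 1 to 12 rows; each row is the pose to reach, as a shift and turn from the pose commanded when the call began, along the tool's axes at that moment; what a row does not reach only later rows make up. A row lasts 1/12 s, in which the tool goes at most 41.7 mm and 7.16 degrees, less where a joint would pass 70% of its speed; a pose out of reach is approached as far as the arm can. A call with a gripper value outside its range is refused whole. The fingers move at their own pace and stop on an object; "newtons" is the grip in N (left out, the last holds). Time passes only in rows, so rows that repeat a pose let the fingers close. It gives the time, the measured TCP pose, the force, the opening and the grip force at its end, in the units of the state.
- sensors.get_obs(): the state, without advancing time (a new reading comes with each control period).
- cams.grab_frame(name): name is "scene" or "side" or "wrist"; returns a dict with "pixels" (384x512x3 uint8, red, green, blue), "mtx" (3x3 intrinsics, pixels), "extrinsics" (4x4, takes a point from camera to world coordinates); the wrist camera has in their place "T_tool_cam" (4x4, takes a point from camera to tool coordinates, whose origin is the TCP and whose axes are the flange's). Camera axes: x right, y up, looking along -z (the intrinsics and any distortion apply to the point x, -y, -z); pixel columns grow to the right and rows downward; lengths in mm; the calibration is good to about 2 mm. A picture is of the moment at which its call begins: read the wrist's pose just before it. There is no depth.
- r.hand_in(): hands the job in; it is judged then, once.
Trained networks look in the newest picture that a camera, given by its name, has taken for a name from the list of things; names that differ only in an ending like _2 or _b are one class to them, and where a whole thing is asked for, a point or a joint stands for the part that bears it (a point fixed in the world has none). Each returns a list of dicts, best first, with "p" (0 to 1); they miss things now and then, are a little off and sometimes report something else, mostly with a low value. They report only what shows in the picture. A call takes as long as a camera call. They do not tell look-alikes from the thing itself.
- finder.find_in(camera, label): "extent" ([left, top, right, bottom] as shares, 0 to 1, of the picture: columns of its width, rows of its height, round what is visible of it).
- finder.landmark_of(camera, label): "centre" ([column, row] as shares, 0 to 1, of the picture: columns of its width, rows of its height: a listed point, or the origin of a listed thing).
The state is a dict: "t": time; "q": joint angles; "joint_vel": joint speeds; "effort": joint torques, N m; "ee_pos": TCP position; "eef_rot": TCP orientation; "wrist_force": force on the tool from outside, world axes, zero at the start; "wrist_torque": the same for the moment, N m; "width": opening from 0.0 (shut) to 1.0 (fully open); "finger_force": force on a finger pad.
Only numpy, scipy, OpenCV 4.12 (cv2) and the standard library are available. Lean on these libraries where they do the work, as an engineer would, in place of code of your own. Each camera call takes 0.05 s, during which the arm holds its last target. There are 200 camera calls.

TASK

Refit the blue parts tray to the grey bench organiser: keeping the tray on the desk and swung out, slide its steel knuckle between the two knuckles of the hinge bracket until it seats and the holes line up. Then press the red-headed hinge pin down through it, fully home. Last, swing the tray on its hinge until it lies flush along the organiser's side, leaving the other things on the desk where they are.

Things in the scene. Friction and masses are not known exactly. Their poses are not given: they have to be found in the camera images.
- organiser: Low grey drawer block, fixed to the desk, 220 long (its x) x 150 wide (its y) x 75 mm high; origin at the centre of its underside, z up, drawer fronts at -x. A steel hinge bracket is screwed to its +y side face (75 mm from the origin), near its +x end.
- hinge_axis (a point): Point on the bracket's vertical hinge axis, 32 mm above the desk, at organiser x 90, y 107 mm; axes as the organiser's. Lower knuckle 5 to 22, upper 42 to 58 mm above the desk, rings of 36 mm outside diameter; open gap between. A concave steel stop at the organiser side of the gap centres the tray's knuckle when it is pushed in roughly along organiser -y.
- tray: The loose tray, about 0.45 kg, parts fixed inside; 3 to 7 N slide it. Origin on the desk under the centre of its knuckle's hole; x runs along the tray from knuckle to grip, z up. The open blue box spans x 42 to 192, y -66 to 26 mm, 50 mm high, walls 3 mm. Flush: x points along organiser -x, its +y wall 6 mm off the organiser's side (or touching it). It swings to flush counter-clockwise seen from above.
- tray_knuckle (a point): Centre of the 15 mm hole in the tray's steel knuckle, 32 mm above the tray's origin: a ring of 36 mm outside diameter, 25 to 39 mm above the desk, joined to the box by a neck 20 mm wide. Axes are the tray's.
- tray_grip (a point): Centre of the free upper part of the tray's upright black grip tab, 60 mm above the desk, at tray x 198, y -20 mm. The tab stands outside the outer end wall: 12 mm thick (along tray x), 50 mm wide (tray y), top 74 mm above the desk. Axes are the tray's.
- hinge_pin (a joint): How far the hinge pin is pressed down (m): 0 to 0.004 at the start (held up in the upper knuckle by a friction ring), 0.042 fully home. Steel, 12 mm diameter, with an 8 mm tapered nose, so that it enters with the holes 2 to 3 mm off. Slides straight down at about 3 to 5 N and stays where left.
- pin_top (a point): Centre of the top face of the pin's red round head (30 mm diameter, 16 mm high), on the hinge axis; about 116 mm above the desk when raised, 74 mm when home.
- spudger_mid (a point): Bystander: black plastic pry stick lying flat, 150 x 11 x 7 mm; point at its centre, x along it.
- sleeve_mid (a point): Bystander: flat brown cardboard sleeve, 160 x 48 x 12 mm; point at its centre, x along it.
- card_mid (a point): Bystander: small white plug-in card, 32 x 30 x 8 mm; point at its centre.
There are look-alikes about, which are no part of the job. Several things look just like the tray: the one meant starts nearest to the robot's base.

How it is judged:
By the outcome, as a careful person would: the job done as asked, in the order asked, and still so for the second after the job is handed in, with the robot touching nothing.
It also fails if it takes over 64 s, if anything falls off the work surface, if the arm or the gripper's body presses on something with over 40 N, if the wrist force passes 120 N, or if a joint passes its speed limit or range.

## Working session

There is one attempt and no reset: what is moved stays moved. The work goes in short steps, Python scripts to look and compute and a tool call to move; the robot and the scene stay as the last step left them, time stands still between calls to the robot, and variables do not carry over. Pictures are saved under pics/ and viewed, at most 10 in all, crops included, and the job is handed in when it is done.

Besides the shell and the picture viewer there is one more tool, called as name(argument=value, ...) on one line, values as JSON. play_rows: Moves the arm, as the interface text tells. Its arguments: {"type":"object","properties":{"deltas":{"type":"array","items":{"type":"array","items":{"type":"number"}}},"newtons":{"type":"number"}},"required":["deltas"]}

```bash
ls; mkdir -p pics; cat > h.py <<'E'
import numpy as np,cv2
from bench import sensors,cams,r,finder
from scipy.spatial.transform import Rotation as R
def grab(n,save=None):
    o=sensors.get_obs(); f=cams.grab_frame(n)
    if 'extrinsics' in f: T=np.array(f['extrinsics'])
    else:
        W=np.eye(4);W[:3,:3]=R.from_rotvec(o['eef_rot']).as_matrix();W[:3,3]=o['ee_pos'];T=W@np.array(f['T_tool_cam'])
    if save: cv2.imwrite('pics/'+save,f['pixels'][:,:,::-1])
    return dict(T=T,K=np.array(f['mtx']),img=f['pixels'],keys=list(f.keys()),f=f)
def ray(g,uv,z):
    K=g['K'];d=np.array([(uv[0]-K[0,2])/K[0,0],-(uv[1]-K[1,2])/K[1,1],-1.])
    d=g['T'][:3,:3]@d;c=g['T'][:3,3];return c+d*(z-c[2])/d[2]
def proj(g,p):
    p=np.linalg.inv(g['T'])@np.append(p,1.);K=g['K']
    return np.array([K[0,0]*p[0]/-p[2]+K[0,2],K[1,1]*-p[1]/-p[2]+K[1,2]])
def lm(cam,g,label,z):
    for d in finder.landmark_of(cam,label)[:5]:
        uv=np.array(d['centre'])*[512,384]
        print(cam,label,round(d['p'],2),uv.round(),ray(g,uv,z).round())
E
python3 - <<'E'
from h import *
for c in ['scene','side','wrist']:
    g=grab(c,c+'0.png')
    print(c,g['keys'],g['T'][:3,3].round())
    if c=='wrist':print({k:v for k,v in g['f'].items() if k!='pixels'})
    for l,z in [('organiser',0),('hinge_axis',32),('tray',0),('tray_knuckle',32),('tray_grip',60),('pin_top',116),('spudger_mid',4),('sleeve_mid',6),('card_mid',4)]:
        lm(c,g,l,z)
import cv2
cv2.imwrite('pics/both.png',np.hstack([cv2.imread('pics/scene0.png'),cv2.imread('pics/side0.png')])[:, :])
a=cv2.imread('pics/both.png');cv2.imwrite('pics/both.png',cv2.resize(a,(800,300)))
o=sensors.get_obs();print(o['ee_pos'],o['eef_rot'],o['t'])
E
```

```text
pics
scene ['pixels', 'mtx', 'extrinsics'] [1098.  467. 1006.]
scene organiser 0.69 [226. 162.] [ 491. -241.    0.]
scene hinge_axis 0.91 [234. 186.] [ 570. -119.   32.]
scene tray 0.87 [256. 205.] [563. -30.  -0.]
scene tray 0.7 [217. 287.] [852.  79.   0.]
scene tray 0.67 [296. 280.] [687. 238.   0.]
scene tray 0.62 [138. 218.] [ 858. -283.    0.]
scene tray_knuckle 0.95 [259. 197.] [549. -28.  32.]
scene tray_knuckle 0.85 [129. 213.] [ 872. -294.   32.]
scene tray_knuckle 0.72 [293. 276.] [695. 230.  32.]
scene tray_knuckle 0.61 [217. 281.] [846.  81.  32.]
scene tray_grip 0.85 [161. 165.] [ 683. -354.   60.]
scene tray_grip 0.75 [169. 239.] [ 856. -109.   60.]
scene tray_grip 0.63 [302. 230.] [572. 165.  60.]
scene spudger_mid 0.46 [373. 217.] [351. 291.   4.]
scene sleeve_mid 0.72 [175. 143.] [ 552. -450.    6.]
scene sleeve_mid 0.64 [228. 161.] [ 488. -234.    6.]
scene card_mid 0.71 [384. 288.] [541. 439.   4.]
side ['pixels', 'mtx', 'extrinsics'] [305. 864. 658.]
side organiser 0.93 [300. 188.] [ 492. -232.    0.]
side organiser 0.67 [265. 219.] [551. -30.   0.]
side organise
[... 1268 characters left out ...]
65220094e-01, -9.64187566e-01,
        -1.25228423e+02],
       [ 0.00000000e+00,  0.00000000e+00,  0.00000000e+00,
         1.00000000e+00]])}
wrist organiser 0.66 [208. 267.] [ 571. -133.    0.]
wrist organiser 0.65 [156. 335.] [ 497. -234.    0.]
wrist hinge_axis 0.84 [205. 267.] [ 572. -116.   32.]
wrist tray 0.93 [459.  84.] [849.  85.   0.]
wrist tray 0.83 [196. 188.] [560. -31.   0.]
wrist tray 0.62 [428. 373.] [ 868. -296.    0.]
wrist tray_knuckle 0.63 [191. 198.] [560. -33.  32.]
wrist tray_knuckle 0.57 [478.  82.] [848.  85.  32.]
wrist tray_grip 0.6 [467. 277.] [ 853. -112.   60.]
[6.24963406e+02 3.49792826e-02 2.48304462e+02] [-2.22141213e+00 -2.22143129e+00  4.11653764e-05] 1.5
```

View pics/scene0.png

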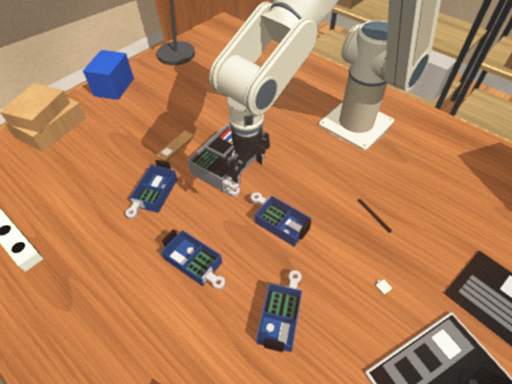

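View pics/side0.png

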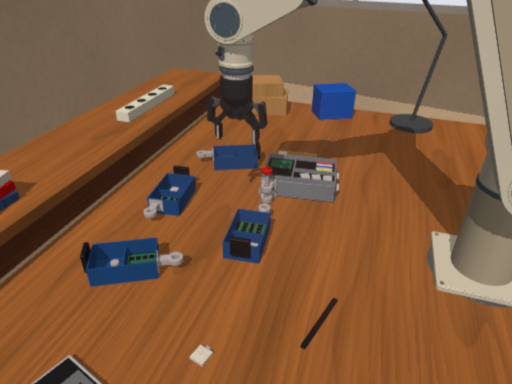

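The scene picture shows four blue trays (scene px): A (282,218), knuckle (259,197); B (192,258); C (280,315); D (152,188). A's knuckle is at about (556,-30) and its box at x≈560, y≈10–165, so it is nearest to the base and is the one meant. The hinge with the red pin shows at side (267,170). I'll move above A for the enlarged look, turning the tool towards the grasp on the way.

play_rows(deltas=[[85,30,-60,0,0.125],[85,30,-60,0,0.25],[85,30,-60,0,0.375],[85,30,-60,0,0.5],[85,30,-60,0,0.625],[85,30,-60,0,0.75],[85,30,-60,0,0.875],[85,30,-60,0,1.0],[85,30,-60,0,1.125],[85,30,-60,0,1.25],[85,30,-60,0,1.375],[85,30,-60,0,1.5]])

```text
t: 2.5
ee_pos: [565.0, 30.0, 248.4]
eef_rot: [3.14, 0.101, 0.0]
wrist_force: [0.3, -0.2, -0.3]
width: 0.996
finger_force: 0.0
```

```bash
python3 - <<'E'
from h import *
g=grab('wrist','w1.png')
for l,z in [('organiser',0),('hinge_axis',32),('tray',0),('tray_knuckle',32),('tray_grip',60),('pin_top',116)]: lm('wrist',g,l,z)
o=sensors.get_obs();print(o['ee_pos'],o['eef_rot'],o['t'],o['q'])
cv2.imwrite('pics/w1b.png',cv2.resize(cv2.imread('pics/w1.png'),(800,600)))
E
```

```text
wrist organiser 0.96 [466. 228.] [ 501. -235.    0.]
wrist hinge_axis 0.78 [392. 165.] [ 577. -117.   32.]
wrist tray 0.84 [306. 171.] [558. -33.  -0.]
wrist tray_knuckle 0.81 [310. 177.] [559. -33.  32.]
wrist tray_knuckle 0.6 [40. 15.] [697. 237.  32.]
wrist tray_grip 0.8 [114. 168.] [562. 163.  60.]
wrist pin_top 0.66 [434. 184.] [ 577. -116.  116.]
[564.99582107  30.02848638 248.34055231] [-3.13948070e+00 -1.14823191e-01 -7.15334981e-05] 2.85 [3.20576575e-02 3.36769650e-01 1.76278200e+00 1.51597234e-05
 1.04199552e+00 1.52973104e+00]
```

View pics/w1b.png

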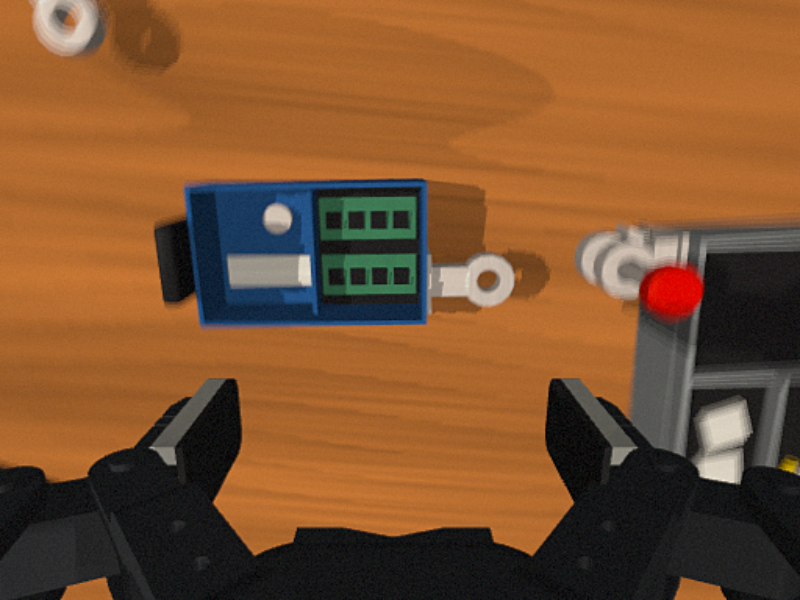

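The enlarged view shows tray A: tab at (172,262), knuckle ring (490,280), hinge rings at about (620,265) and red pin head (671,292). That matches the description and is the nearest to the base. Next I'll get the precise pose from the corners.

```bash
python3 - <<'E'
from h import *
o=sensors.get_obs();W=np.eye(4);W[:3,:3]=R.from_rotvec(o['eef_rot']).as_matrix();W[:3,3]=o['ee_pos']
f=grab('wrist');g=f
for n,uv,z in [('rim BL',(203,326),50),('rim BR',(428,323),50),('rim TL',(187,185),50),('rim TR',(427,181),50),('knuckle top',(490,280),39),('pin',(671,292),116),('upper knuckle?',(628,270),58),('lower',(607,258),22),('tab tl',(155,227),74),('tab bl',(165,303),74),('tab tr',(184,220),74),('org edge',(697,232),75),('org edge2',(690,430),75)]:
    print(n,ray(g,np.array(uv)/1.5625,z).round(1))
g2=grab('wrist')
img=cv2.cvtColor(g['img'],cv2.COLOR_RGB2HSV)
m=((img[...,0]<6)|(img[...,0]>174))&(img[...,1]>180)&(img[...,2]>120)
ys,xs=np.nonzero(m);print('red',xs.mean(),ys.mean(),m.sum(),ray(g,(xs.mean(),ys.mean()),114).round(1))
E
```

```text
rim BL [516.  152.7  50. ]
rim BR [528.8   4.6  50. ]
rim TL [606.8 160.1  50. ]
rim TR [619.8  13.4  50. ]
knuckle top [558.2 -35.   39. ]
pin [ 575.6 -112.8  116. ]
upper knuckle? [ 575.  -116.3   58. ]
lower [ 575.8 -117.4   22. ]
tab tl [583.4 170.2  74. ]
tab bl [537.7 166.5  74. ]
tab tr [588.7 153.3  74. ]
org edge [ 603.2 -143.7   75. ]
org edge2 [ 476.5 -168.4   75. ]
red 429.88172992056485 183.94527802294792 1133 [ 577.7 -113.8  114. ]
```

play_rows(deltas=[[60,3,-40,20,0],[60,6,-80,50,-0.013],[60,6,-115,80,-0.013],[60,6,-134,110,-0.013],[60,6,-134,140,-0.013],[60,6,-134,160,-0.013],[60,6,-134,172,-0.013],[60,6,-134,177,-0.013],[60,6,-134,177,-0.013]])

```text
t: 3.7
ee_pos: [561.4, 163.8, 70.7]
eef_rot: [3.139, 0.131, -0.002]
wrist_force: [0.4, -0.9, -0.4]
width: 0.703
finger_force: 0.0
```

```bash
python3 - <<'E'
from h import *
print(r.tips_ahead)
g=grab('wrist','w2.png')
E
```

```text
17.0
```

View pics/w2.png

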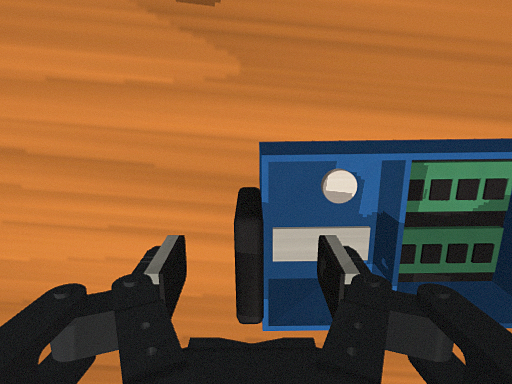

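The tab (columns 236–262, rows 188–322) stands centred between the pads, with the inner finger clear above the box. Closing now.

play_rows(deltas=[[0,0,0,0,0],[0,0,0,0,0],[0,0,0,0,0],[0,0,0,0,0],[0,0,0,0,0],[0,0,0,0,0],[0,0,0,0,0],[0,0,0,0,0]], newtons=40)

```text
t: 4.42
ee_pos: [562.4, 164.2, 72.5]
eef_rot: [-3.138, -0.132, -0.003]
wrist_force: [-0.2, -0.6, 7.0]
width: 0.128
finger_force: 40.0
```

play_rows(deltas=[[0,0,0,-2,0],[0,1,6,-2,0],[0,3,14,-2,0],[0,5,22,-2,0],[0,7,30,-2,0],[0,8,37,-2,0],[0,9,41,-2,0],[0,9,42,-2,0],[0,9,42,-2,0]])

```text
t: 5.17
ee_pos: [574.0, 122.4, 73.2]
eef_rot: [3.139, 0.13, -0.0]
wrist_force: [0.8, -0.6, -2.5]
width: 0.127
finger_force: 39.0
```

```bash
python3 - <<'E'
from h import *
for c in ['side','scene','wrist']:
    g=grab(c,c+'3.png')
    for l,z in [('hinge_axis',32),('tray_knuckle',39),('pin_top',116)]: lm(c,g,l,z)
    u,v=proj(g,[575,-95,40]).astype(int);print(u,v)
    if c=='side': cv2.imwrite('pics/c3.png',cv2.resize(g['img'][v-50:v+70,u-80:u+80,::-1],(800,600),interpolation=cv2.INTER_CUBIC))
E
```

```text
side hinge_axis 0.9 [266. 192.] [ 575. -119.   32.]
side tray_knuckle 0.95 [202. 153.] [ 859. -286.   39.]
side tray_knuckle 0.94 [178. 260.] [680. 245.  39.]
side tray_knuckle 0.82 [263. 201.] [565. -59.  39.]
side tray_knuckle 0.75 [147. 215.] [842. 109.  39.]
side tray_knuckle 0.61 [266. 208.] [548. -26.  39.]
side pin_top 0.45 [266. 168.] [ 576. -114.  116.]
263 193
scene hinge_axis 0.67 [234. 187.] [ 572. -118.   32.]
scene tray_knuckle 0.97 [129. 215.] [ 877. -284.   39.]
scene tray_knuckle 0.95 [219. 285.] [853.  97.  39.]
scene tray_knuckle 0.94 [246. 193.] [569. -66.  39.]
scene tray_knuckle 0.91 [292. 275.] [698. 230.  39.]
scene pin_top 0.57 [384. 287.] [601. 441. 116.]
scene pin_top 0.4 [233. 170.] [ 572. -118.  116.]
scene pin_top 0.25 [243. 200.] [636. -12. 116.]
238 189
wrist pin_top 0.38 [256. 257.] [600. 125. 116.]
661 265
```

View pics/wrist3.png

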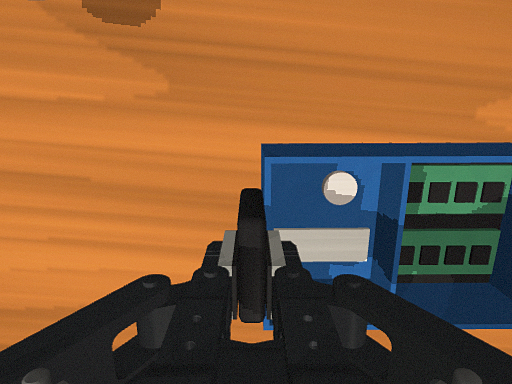

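play_rows(deltas=[[0,0.5,8,0,0],[0,0.8,16,0,0],[0,1.1,24,0,0],[0,1.4,30,0,0],[0,1.5,34,0,0],[0,1.6,37,0,0],[0,1.6,37,0,0]])

```text
t: 6.35
ee_pos: [578.8, 85.4, 73.3]
eef_rot: [3.139, 0.13, -0.0]
wrist_force: [0.5, -0.0, -3.5]
width: 0.129
finger_force: 39.1
```

play_rows(deltas=[[0,0,1,0,0],[0,0,2,0,0],[0,0,3,0,0],[0,0,3,0,0]])

```text
t: 6.68
ee_pos: [578.9, 83.4, 73.3]
eef_rot: [3.139, 0.132, 0.0]
wrist_force: [0.3, 1.4, -3.2]
width: 0.129
finger_force: 39.0
```

play_rows(deltas=[[0,0,1,0,0],[0,0,2,0,0],[0,0,3,0,0],[0,0,3,0,0]])

```text
t: 7.02
ee_pos: [579.9, 82.3, 73.8]
eef_rot: [-3.136, -0.13, -0.003]
wrist_force: [-0.7, 11.7, -1.8]
width: 0.135
finger_force: 39.5
```

```bash
python3 - <<'E'
from h import *
for c in ['side','scene']:
    g=grab(c,c+'4.png');u,v=proj(g,[575,-110,50]).astype(int);print(u,v)
    s=cv2.resize(g['img'][v-30:v+30,u-40:u+40,::-1],(400,300),interpolation=cv2.INTER_CUBIC)
    a=s if c=='side' else np.hstack([a,s])
cv2.imwrite('pics/c4.png',a)
E
```

```text
265 188
234 184
```

View pics/c4.png

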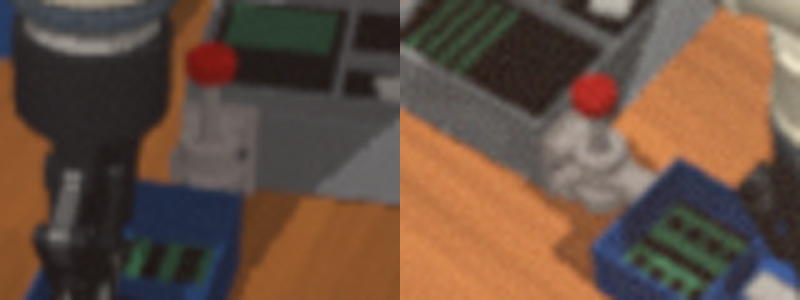

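The tray knuckle is seated: the push meets 11.7 N and the crops show it under the pin between the rings. Now release, rise and go over the pin.

play_rows(deltas=[[12,0,-2,0,0],[30,0,-2,0,0],[50,0,-2,0,0],[50,0,-2,0,0],[50,0,-2,-10,0],[50,0,-2,-40,0],[30,0,-2,-80,0],[0,-3,20,-120,0],[0,-8,60,-147,0],[0,-13,100,-147,0],[0,-15,140,-147,0],[0,-15,140,-147,0]])

```text
t: 8.12
ee_pos: [576.4, -65.9, 222.7]
eef_rot: [3.137, 0.126, 0.005]
wrist_force: [0.0, -0.6, -0.7]
width: 0.004
finger_force: 0.0
```

```bash
python3 - <<'E'
from h import *
o=sensors.get_obs()
g=grab('wrist','w5.png')
img=cv2.cvtColor(g['img'],cv2.COLOR_RGB2HSV)
m=(((img[...,0]<6)|(img[...,0]>174))&(img[...,1]>180)&(img[...,2]>120)).astype(np.uint8)
n,_,st,c=cv2.connectedComponentsWithStats(m);i=1+st[1:,4].argmax();print(st[i],c[i],ray(g,c[i],114).round(1),o['ee_pos'],o['eef_rot'],o['width'])
E
```

```text
[ 300  179   40   40 1246] [319.31540931 198.69983949] [ 578.2 -116.   114. ] [576.41452927 -65.862916   222.70646276] [3.13661946 0.12618177 0.00542534] 0.004436395096144166
```

View pics/w5.png

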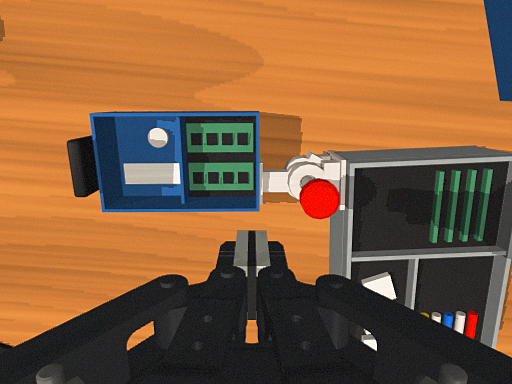

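The wrist picture shows the knuckle and neck entering the bracket at (300,178), the pin head at (319,199) → (578,-116), and the tray still swung out. Now the press.

play_rows(deltas=[[0,-1,25,20,0],[0,-2.5,50,45,0],[0,-2.5,50,70,0],[0,-2.5,50,85,0],[0,-2.5,50,90,0],[0,-2.5,50,95,0],[0,-2.5,50,100,0],[0,-2.5,50,105,0],[0,-2.5,50,110,0],[0,-2.5,50,110,0]])

```text
t: 9.0
ee_pos: [578.0, -110.0, 110.4]
eef_rot: [3.139, 0.132, 0.001]
wrist_force: [0.2, 0.3, 0.4]
width: -0.001
finger_force: 0.0
```

play_rows(deltas=[[0,0,0,5,0],[0,0,0,10,0],[0,0,0,15,0],[0,0,0,19,0],[0,0,0,21,0],[0,0,0,22,0],[0,0,0,22,0]])

```text
t: 9.58
ee_pos: [578.7, -110.4, 90.8]
eef_rot: [3.139, 0.131, 0.003]
wrist_force: [-6.6, 4.4, 27.1]
width: -0.003
finger_force: 13.7
```

play_rows(deltas=[[0,0,0,-4,0],[0,0,0,-20,0],[0,0,0,-60,0],[0,0,-20,-100,0],[0,0,-50,-130,0],[0,0,-50,-130,0],[0,0,-50,-130,0],[0,0,-50,-130,0]])

```text
t: 10.25
ee_pos: [572.9, -60.8, 217.4]
eef_rot: [3.138, 0.133, -0.002]
wrist_force: [-0.2, -0.1, -0.3]
width: 0.001
finger_force: 0.0
```

```bash
python3 - <<'E'
from h import *
def red(g):
    img=cv2.cvtColor(g['img'],cv2.COLOR_RGB2HSV)
    m=(((img[...,0]<6)|(img[...,0]>174))&(img[...,1]>170)&(img[...,2]>90)).astype(np.uint8)
    n,_,st,c=cv2.connectedComponentsWithStats(m)
    for i in range(1,n):
        if st[i,4]>15: print(st[i],c[i].round(1),ray(g,c[i],72).round(1),ray(g,c[i],114).round(1))
o=sensors.get_obs();print(o['ee_pos'],o['eef_rot'])
tiles=[]
for c in ['wrist','side','scene']:
    g=grab(c,c+'6.png');print(c,proj(g,[577,-116,66]).round(),proj(g,[577,-116,108]).round());red(g)
    if c=='wrist':
        tiles.append(g['img'][...,::-1])
        print('wall',[ray(g,p,75).round(1) for p in []])
    else:
        u,v=proj(g,[575,-90,50]).astype(int);tiles.append(cv2.resize(g['img'][v-32:v+32,u-48:u+48,::-1],(288,192),interpolation=cv2.INTER_CUBIC))
for l,z in [('tray_knuckle',39),('tray_grip',60)]:
    g=grab('wrist');lm('wrist',g,l,z)
cv2.imwrite('pics/c6.png',np.hstack([tiles[0],np.vstack(tiles[1:])]))
E
```

```text
[572.94323627 -60.75767054 217.42231529] [ 3.13848819e+00  1.32891826e-01 -1.52350930e-03]
wrist [316. 182.] [327. 196.]
[300 166  36  35 967] [317.5 183.2] [ 577.6 -116.1   72. ] [ 587.4 -106.5  114. ]
[473 311  14  32 303] [479.8 326.2] [ 450.2 -290.7   72. ] [ 479.7 -254.1  114. ]
wall []
side [265. 183.] [266. 170.]
[262 179   9   8  58] [266.  182.6] [ 572.6 -107.3   72. ] [553.5 -37.8 114. ]
[  0 181  16  18 157] [  6.6 188.4] [1248.   160.3   72. ] [1180.5  210.7  114. ]
scene [233. 181.] [232. 173.]
[220 133   6   6  17] [222.2 135.2] [ 450.2 -292.1   72. ] [ 479.4 -257.9  114. ]
[230 178   8   7  45] [233.4 180.8] [ 577.4 -112.7   72. ] [600.9 -86.6 114. ]
wrist tray_knuckle 0.95 [309. 176.] [ 576. -114.   39.]
wrist tray_grip 0.75 [ 91. 167.] [573.  79.  60.]
```

View pics/c6.png

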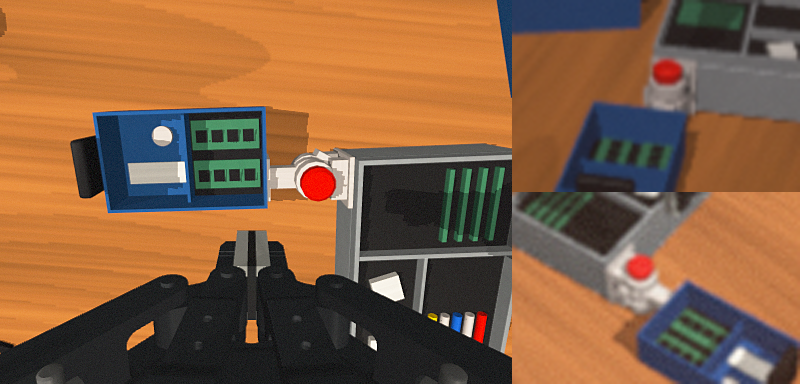

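The pin is home: its head sits at the bracket (wrist px (317,183), z≈72, down from 114) and the tray hasn't moved. Next, work out the tray yaw, the organiser yaw and the swing arc.

```bash
cat >> h.py <<'E'
def ax(o):
    M=R.from_rotvec(o['eef_rot']).as_matrix();return M,np.degrees(np.arctan2(M[1,1],M[0,1]))
E
python3 - <<'E'
from h import *
g=grab('wrist');o=sensors.get_obs();M,a=ax(o);print('tool y ang',a,o['ee_pos'])
rim=np.array([ray(g,p,50)[:2] for p in [(95,113),(108,212),(268,208),(266,107)]]);print(rim.round(1))
loc=np.array([[192,-66],[192,26],[42,26],[42,-66.]])
A=loc-loc.mean(0);B=rim-rim.mean(0)
th=np.arctan2((A[:,0]*B[:,1]-A[:,1]*B[:,0]).sum(),(A*B).sum());Rm=lambda t:np.array([[np.cos(t),-np.sin(t)],[np.sin(t),np.cos(t)]])
org=rim.mean(0)-Rm(th)@loc.mean(0);print('tray yaw',np.degrees(th),'knuckle',org)
# organiser lines: fit edges of light rim
for n,p in [('cornerTL',(353,157)),('left mid',(359,250)),('top far',(508,148)),('div L',(362,257)),('div R',(508,250))]: print(n,ray(g,p,75).round(1))
gp=np.array([577.3,-116])+Rm(th)@[198,-20];print('grip',gp)
d=M.T@np.append(gp-o['ee_pos'][:2],75-o['ee_pos'][2]);print('delta',d.round(1),'yaw',np.radians(a-(np.degrees(th)-180)))
E
```

```text
tool y ang -85.23299037093817 [573.18431971 -61.07622507 217.51979612]
[[618.7  78.5]
 [528.8  70.4]
 [545.  -78.5]
 [635.7 -68.1]]
tray yaw 96.26075271004257 knuckle [ 574.93072672 -117.91735239]
cornerTL [ 602.5 -141.6   75. ]
left mid [ 520.8 -160.5   75. ]
top far [ 620.1 -265.7   75. ]
div L [ 514.3 -164.3   75. ]
div R [ 531.6 -291.8   75. ]
grip [575.58813911  83.0001747 ]
delta [  14.6 -143.3  142.5] yaw -0.02607073494199812
```

play_rows(deltas=[[60,4,-35,0,0],[60,8,-70,20,0],[60,13,-105,50,-0.026],[60,14,-130,80,-0.026],[60,14,-142,110,-0.026],[60,14,-142,130,-0.026],[60,14,-142,138,-0.026],[60,14,-142,142,-0.026],[60,14,-142,142,-0.026]])

```text
t: 11.4
ee_pos: [575.6, 81.5, 76.0]
eef_rot: [3.137, 0.171, -0.001]
wrist_force: [0.5, -0.3, -0.0]
width: 0.704
finger_force: 0.0
```

play_rows(deltas=[[0,0,0,0,0],[0,0,0,0,0],[0,0,0,0,0],[0,0,0,0,0],[0,0,0,0,0],[0,0,0,0,0],[0,0,0,0,0],[0,0,0,0,0]], newtons=30)

```text
t: 12.07
ee_pos: [576.4, 82.3, 77.6]
eef_rot: [-3.136, -0.172, -0.003]
wrist_force: [0.1, 1.5, 6.2]
width: 0.132
finger_force: 31.8
```

```bash
cat > arc.py <<'E'
from h import *
import sys
H=np.array([576.5,-116.5]);o=sensors.get_obs();M,a=ax(o);p0=o['ee_pos'];print(p0.round(1) if hasattr(p0,'round') else p0,a,o['wrist_force'],o['width'],o['q'])
v=np.array(p0[:2])-H;print('radius',np.hypot(*v),'ang',np.degrees(np.arctan2(v[1],v[0])),'tray yaw est',np.degrees(np.arctan2(v[1],v[0]))+5.77)
for d in map(float,sys.argv[1].split(',')):
    t=np.radians(d);w=np.array([[np.cos(t),-np.sin(t)],[np.sin(t),np.cos(t)]])@v
    s=M.T@np.array([*(w-v),0]);print([0,*s[:2].round(1).tolist(),0,round(-t,3)],end=', ')
E
python3 arc.py 2,5,9,13,18,23,28,33,38,42,45,45
```

```text
[576.4  82.3  77.6] -83.70843825885905 [0.05701404 1.45066327 6.2082919 ] 0.1319272781103296 [1.21208252e-01 6.01949295e-01 1.81685142e+00 3.40601851e-04
 7.20550424e-01 1.58194070e+00]
radius 198.76144982985434 ang 90.02744282176235 tray yaw est 95.79744282176235
[0, -6.9, -0.6, 0, np.float64(-0.035)], [0, -17.3, -1.1, 0, np.float64(-0.087)], [0, -31.2, -1.0, 0, np.float64(-0.157)], [0, -45.0, 0.2, 0, np.float64(-0.227)], [0, -62.1, 3.0, 0, np.float64(-0.314)], [0, -78.9, 7.2, 0, np.float64(-0.401)], [0, -95.3, 12.9, 0, np.float64(-0.489)], [0, -111.1, 20.1, 0, np.float64(-0.576)], [0, -126.2, 28.5, 0, np.float64(-0.663)], [0, -137.8, 36.2, 0, np.float64(-0.733)], [0, -146.1, 42.5, 0, np.float64(-0.785)], [0, -146.1, 42.5, 0, np.float64(-0.785)],
```

play_rows(deltas=[[0,-7,-0.6,-1.5,-0.035],[0,-17.3,-1.1,-1.5,-0.087],[0,-31.2,-1,-1.5,-0.157],[0,-45,0.2,-1.5,-0.227],[0,-62,3,-1.5,-0.314],[0,-79,7.2,-1.5,-0.401],[0,-95.3,13,-1.5,-0.489],[0,-111,20,-1.5,-0.576],[0,-126,28.5,-1.5,-0.663],[0,-138,36,-1.5,-0.733],[0,-146,42.5,-1.5,-0.785],[0,-146,42.5,-1.5,-0.785]])

```text
t: 13.07
ee_pos: [433.5, 22.9, 78.0]
eef_rot: [-2.831, -1.361, 0.002]
wrist_force: [-1.5, 3.8, -1.5]
width: 0.13
finger_force: 31.3
```

```bash
python3 arc.py 3,8,13,18,23,28,33,38,41,43,43
```

```text
[433.5  22.9  78. ] -38.64139737474894 [-1.54962828  3.81443009 -1.51815368] 0.12963072981343626 [ 2.56049493e-02  4.59610512e-01  2.13841886e+00 -3.98131050e-04
  5.44775843e-01  7.00364812e-01]
radius 199.76716806783062 ang 135.72969457907624 tray yaw est 141.49969457907625
[0, -10.4, -0.8, 0, np.float64(-0.052)], [0, -27.9, -0.8, 0, np.float64(-0.14)], [0, -45.2, 0.7, 0, np.float64(-0.227)], [0, -62.4, 3.7, 0, np.float64(-0.314)], [0, -79.2, 8.1, 0, np.float64(-0.401)], [0, -95.6, 14.1, 0, np.float64(-0.489)], [0, -111.4, 21.4, 0, np.float64(-0.576)], [0, -126.5, 30.1, 0, np.float64(-0.663)], [0, -135.2, 35.9, 0, np.float64(-0.716)], [0, -140.8, 40.0, 0, np.float64(-0.75)], [0, -140.8, 40.0, 0, np.float64(-0.75)],
```

play_rows(deltas=[[0,-10.4,-0.8,0,-0.052],[0,-28,-0.8,0,-0.14],[0,-45,0.7,0,-0.227],[0,-62.4,3.7,0,-0.314],[0,-79,8,0,-0.401],[0,-95.6,14,0,-0.489],[0,-111.4,21.4,0,-0.576],[0,-126.5,30,0,-0.663],[0,-135,36,0,-0.716],[0,-141,40,0,-0.75],[0,-141,40,0,-0.75]])

```text
t: 13.98
ee_pos: [377.2, -111.8, 77.7]
eef_rot: [-2.138, -2.299, 0.002]
wrist_force: [-3.3, 1.7, -0.6]
width: 0.13
finger_force: 31.9
```

```bash
python3 arc.py 1,2,3,4,5
```

```text
[ 377.2 -111.8   77.7] 4.176443625070088 [-3.26222871  1.66086392 -0.62569372] 0.13038723902023788 [-3.18158260e-01  4.25036447e-01  2.22257607e+00 -5.39805350e-04
  4.96239775e-01 -3.90575287e-01]
radius 199.36385940938285 ang 178.64195152611705 tray yaw est 184.41195152611706
[0, -3.5, -0.3, 0, np.float64(-0.017)], [0, -6.9, -0.6, 0, np.float64(-0.035)], [0, -10.4, -0.7, 0, np.float64(-0.052)], [0, -13.9, -0.9, 0, np.float64(-0.07)], [0, -17.4, -0.9, 0, np.float64(-0.087)],
```

play_rows(deltas=[[0,-3.5,-0.3,0,-0.017],[0,-7,-0.6,0,-0.035],[0,-10.4,-0.7,0,-0.052],[0,-12,-0.8,0,-0.06],[0,-12,-0.8,0,-0.06]])

```text
t: 14.4
ee_pos: [377.3, -122.8, 77.6]
eef_rot: [-2.067, -2.363, 0.002]
wrist_force: [-4.9, 0.8, -0.8]
width: 0.13
finger_force: 31.2
```

```bash
python3 arc.py 1,2,3; python3 - <<'E'
from h import *
g=grab('side','side8.png');u,v=proj(g,[470,-150,50]).astype(int)
a=cv2.resize(g['img'][v-60:v+60,u-80:u+80,::-1],(400,300),interpolation=cv2.INTER_CUBIC)
g=grab('scene','scene8.png');u,v=proj(g,[470,-150,50]).astype(int)
b=cv2.resize(g['img'][v-60:v+60,u-80:u+80,::-1],(400,300),interpolation=cv2.INTER_CUBIC)
cv2.imwrite('pics/c8.png',np.hstack([a,b]))
E
```

```text
[ 377.3 -122.8   77.6] 7.640711030897856 [-4.94516924  0.8037528  -0.75467906] 0.13021132330036275 [-3.44665689e-01  4.28113862e-01  2.21556848e+00 -3.39380525e-04
  5.00298442e-01 -4.77722226e-01]
radius 199.33037162249227 ang -178.1762127768735 tray yaw est -172.4062127768735
[0, -3.5, -0.3, 0, np.float64(-0.017)], [0, -6.9, -0.6, 0, np.float64(-0.035)], [0, -10.4, -0.8, 0, np.float64(-0.052)],
```

View pics/c8.png

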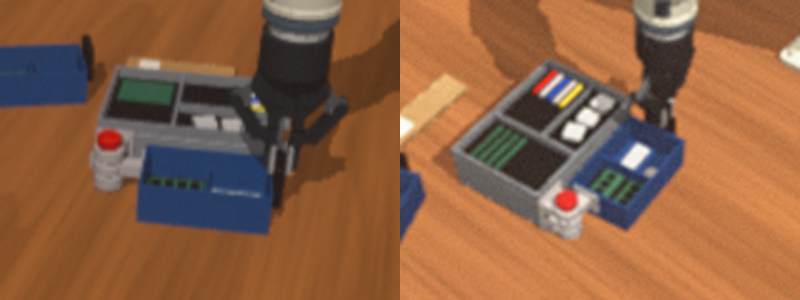

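Tray is nearly flush (crop: box alongside the organiser at (205,190), small gap). Nudge 0.5°, release, rise and measure the gap.

play_rows(deltas=[[0,-1.5,-0.1,0,-0.008],[0,-1.5,-0.1,0,-0.008],[20,-1.5,-0.1,0,-0.008],[45,-1.5,-0.1,0,-0.008],[45,-1.5,-0.1,0,-0.008],[45,-1.5,-0.1,0,-0.008],[45,-1.5,-0.1,-15,-0.008],[45,-1.5,-0.1,-45,-0.008],[45,-1.5,35,-85,-0.008],[45,-1.5,70,-125,-0.008],[45,-1.5,80,-140,-0.008],[45,-1.5,80,-140,-0.008]])

```text
t: 15.5
ee_pos: [466.0, -115.1, 224.7]
eef_rot: [2.048, 2.363, 0.011]
wrist_force: [1.7, -0.3, 1.0]
width: 0.529
finger_force: 0.0
```

```bash
python3 - <<'E'
from h import *
g=grab('wrist','w9.png');cv2.imwrite('pics/w9b.png',cv2.resize(g['img'][...,::-1],(800,600),interpolation=cv2.INTER_CUBIC))
E
```

```text
(no output)
```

View pics/w9b.png

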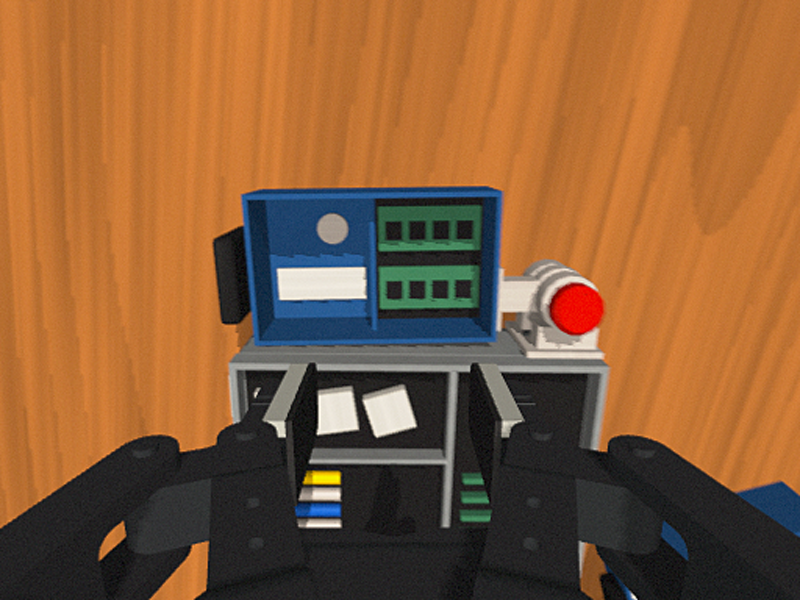

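```bash
python3 - <<'E'
from h import *
g=grab('wrist');im=g['img'].astype(int)
s=1.5625
gray=im.sum(2); 
def line(cols,r0,r1,mask,pick):
    P=[]
    for c in cols:
        rows=[r for r in range(r0,r1) if mask[r,c]]
        if rows:P.append((c,pick(rows)))
    P=np.array(P,float);k=np.polyfit(P[:,0],P[:,1],1);res=P[:,1]-np.polyval(k,P[:,0]);ok=abs(res)<1;k=np.polyfit(P[ok,0],P[ok,1],1);print(ok.sum(),k,abs(res).max());return k
blue=(im[...,2]>im[...,0]*1.6)&(im[...,2]>50)
kb=line(range(172,312),205,228,blue,max)
gm=np.gradient(cv2.GaussianBlur(gray.astype(np.float32),(0,0),1),axis=0)
P=np.array([(c,228+gm[228:240,c].argmax()) for c in range(152,320)],float);k=np.polyfit(*P.T,1)
for _ in range(3):
    ok=abs(P[:,1]-np.polyval(k,P[:,0]))<1.5;k=np.polyfit(*P[ok].T,1)
print('org',k,ok.sum(),len(P))
def wl(k,c0,c1,z):
    a,b=[ray(g,(c,np.polyval(k,c)+.5),z)[:2] for c in (c0,c1)];d=b-a;return a,b,np.degrees(np.arctan2(d[1],d[0]))
t=wl(kb,170,312,50);q=wl(k,150,360,75);print(t,q)
n=np.array([-np.sin(np.radians(q[2])),np.cos(np.radians(q[2]))]);print('gaps',[(p-q[0])@n for p in t[:2]])
E
```

```text
140 [-1.17688220e-02  2.24542171e+02] 0.7762874199121086
org [1.36612825e-02 2.31941339e+02] 136 168
(array([ 393.30566327, -170.74678105]), array([ 527.75803201, -150.30963664]), np.float64(8.64296267269548)) (array([ 381.57877795, -173.57314531]), array([ 566.70320405, -150.65461711]), np.float64(7.0573470889611185))
gaps [np.float64(1.3641538125977477), np.float64(5.127276436906139)]
```

The gap to the organiser's side measures about 1–5 mm, which lies between parallel at 6 mm and touching. The pin is home and the gripper is clear.

```bash
python3 -c "
from bench import r
print(r.hand_in())"
```

```text
the job is handed in; nothing more can be done
None
```

I handed the job in: the tray's knuckle is seated, the pin is pressed fully home, and the tray lies along the organiser's side, measured about 1.5° past parallel with a gap of 1–5 mm; it took about 16 s, the arm never went near the bystanders, and no verdict came back.

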